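# Lean the remote control on its tilting rest

## Robot

A 6-joint arm with a two-finger parallel gripper is mounted at the origin on a cart in front of the work surface, level with it; the furniture and walls round the work are solid. World frame = base frame: x ahead of the robot, y to its left, z up, the work surface at z = 0. Lengths are in mm, angles in rad, forces in N, time in s.
With the tool pointing down it reaches from about 250 to 775 mm from the base axis. Payload 4 kg.
Tool frame: the origin (TCP) lies midway between the tips of the shut fingers; the grasp point (between the pads) lies 19 mm behind it; z points along the fingers, y is the line along which they close (so a half turn about z gives the same grasp; the last joint's range is limited). The gripper opens to 85 mm and grips with 20 to 120 N. Pads are 22 mm wide; open, the fingers measure 114 mm over their backs; the gripper's body (76 mm by 85 mm) begins 54 mm behind the grasp point. The pads swing forward as they close: fully open they stand 13 mm farther back than shut.
Start: joints at [-1.266, 0.087, 1.371, -0, 1.684, -0.103], TCP at [218.124, -504.916, 231.341] pointing down, gripper open.
Joint ranges: [-3.1, 3.1], [-0.76, 2.03], [0.27, 2.55], [-1.08, 4.22], [0.17, 2.65], [-2.57, 2.57]. Speed limits (rad/s): [2.79, 2.79, 3.14, 3.14, 3.14, 3.14].

## Interface

Orientations are given as a unit quaternion [w, x, y, z].
In Python, from rig import arm gives the robot as it stands. Calls block until the motion is done:
- arm.move_pose(position, orientation): joint-space move of the TCP to a pose.
- arm.movel(position, ori=None, rate=150): straight line of the TCP; ori=None keeps the orientation; rate is the mean speed in mm/s.
- arm.move_j(angles): joint-space move.
- arm.command_gripper(opening, effort=None): finger opening in mm; effort is the grip in N (None keeps the last); returns when the fingers have stopped.
- arm.hold(seconds).
- arm.inverse_kinematics(position, orientation): joint angles nearest the present ones, or None.
- arm.sense(): the state.
- arm.snapshot(name): name is "scene" or "top" or "wrist"; returns (picture, depth): 480x640x3 uint8, red, green, blue; 480x640 float32, mm along the optical axis (not along the pixel's ray), 0 where there is no reading.
- arm.camera_params(name): a dict with "fx", "fy", "cx", "cy" (pixels), "cam_to_world" (4x4, takes a point from camera to world coordinates); the wrist camera has in their place "mount" (4x4, takes a point from camera to tool coordinates, whose origin is the TCP and whose axes are the flange's). Camera axes: x right, y up, looking along -z (the intrinsics and any distortion apply to the point x, -y, -z); pixel columns grow to the right and rows downward; lengths in mm; the calibration is good to about 2 mm. The wrist camera is an equidistant fisheye: a pixel r from the principal point sees the ray r / f radians off the axis. A picture is of the moment at which its call begins: read the wrist's pose just before it. camera_params takes no time and is no camera call.
A pose or a line that the arm cannot do raises arm.Unreachable and nothing moves.
- arm.finish_job(): hands the job in; it is judged then, once.
The state is a dict: "t": time; "joint_pos": joint angles; "joint_velocities": joint speeds; "effort": joint torques, N m; "position": TCP position; "orientation": TCP orientation; "wrist_force": force on the tool from outside, world axes, zero at the start; "torque": the same for the moment, N m; "width": finger opening in mm; "grasp_force": force on a finger pad.
Only numpy, scipy, OpenCV 4.12 (cv2) and the standard library are available. Lean on these libraries where they do the work, as an engineer would, in place of code of your own. Each camera call takes 0.05 s, during which the arm holds its last target. There are 200 camera calls.

## Task

Put the remote control lying in front of you on its wooden rest so that it lies face up along the middle of the narrow sloping rail, its plain end (the one without keys) down and standing against the lip at the foot of the slope. The rail's slope was set by somebody and is not the same each time, so feel or look how steep it is; press the remote lightly down flush with it and against the lip before you let go, so that it does not drop or flop, and do not shove the rest about or disturb the other things on the desk.

Things in the scene. Friction and masses are not known exactly. Their poses are not given: they have to be found in the camera images.
- remote: Dark remote control on the main desk (not the one far left on the side table), 193 (x) x 46 (y) x 19 (z) mm, lying loose with its keys up. Origin: centre of its underside; z points out of its key face; x points along it to the end with the red key. The plain end without keys, which goes down to the lip, is at x = -97 mm.
- remote_foot (a point): the middle of the lower edge of the remote's plain end, on its underside (x = -97 mm, y = 0, z = 0 in the remote's frame; same axes).
- rest: Loose light wooden rest, 0.9 kg, on rubber feet: a base 190 (x) x 96 (y) mm, 13 mm high, with two cheeks (45 mm high, 80 mm apart over their outsides) at its front end that carry a hinged rail with a lip. Origin: centre of the base's underside; z up, x from the lip (front) to the back, where the slope rises. The rail's stiff hinge is set 13 to 35 degrees above level; the angle is not reported.
- rest_hinge (a point): Hinge axis at mid-width: the inner corner where the rail's upper face meets the lip, at any slope. At x -70, y 0, z 36 mm in the rest's frame, axes as the rest (not tilted). From here the rail, a strip (rest_rail_c0) 30 mm wide, 8 thick, 165 long, rises towards +x, rail_end at its top; the lip (rest_rail_c1) across its foot is 60 mm wide, 9 thick, square to it, 14 mm high above its face.
- stapler: black desk stapler, 34 x 145 x 47 mm, loose, stands near the middle of the desk; leave it alone. Origin: centre of its underside.
- magnifier: reading glass with a dark handle, 79 x 178 x 17 mm, lying at the front; leave it alone.
- spare_mouse: white computer mouse, 110 x 62 x 36 mm; leave it alone.
- keys: bunch of keys, 110 x 121 x 8 mm, lying flat; leave it alone.
- glue_stick: white glue stick, 28 mm across, 91 mm tall, standing at the right; leave it alone.
- eraser: eraser, 23 x 52 x 13 mm; leave it alone.
Not all that is in view belongs to the job. There is more than one size of the remote; the job needs the larger.

How it is judged:
By the outcome, as a careful person would: the job done as asked, in the order asked, and still so for the second after the job is handed in, with the robot touching nothing.
It also fails if it takes over 53 s, if anything falls off the work surface, if the arm or the gripper's body presses on something with over 40 N, if the wrist force passes 120 N, or if a joint passes its speed limit or range.

## Working session

There is one attempt and no reset: what is moved stays moved. The work goes in short steps, each a Python script; the robot and the scene stay as the last script left them, time stands still between calls to the robot, and variables do not carry over. Pictures are saved under pics/ and viewed, at most 10 in all, crops included, and the job is handed in when it is done.

```bash
ls; mkdir -p pics
cat > h.py <<'E'
import numpy as np, cv2
from rig import arm
def snap(n,f):
    im,d=arm.snapshot(n); cv2.imwrite('pics/'+f+'.png',cv2.cvtColor(im,cv2.COLOR_RGB2BGR)); np.save('pics/'+f+'.npy',d); return im,d
def cloud(n,d):
    p=arm.camera_params(n); v,u=np.mgrid[0:480,0:640]
    P=np.stack([(u-p['cx'])/p['fx']*d,-(v-p['cy'])/p['fy']*d,-d],-1)
    T=np.array(p['cam_to_world']); return P@T[:3,:3].T+T[:3,3]
E
python3 - <<'E'
from h import *
for n in('top','scene'):
    im,d=snap(n,n+'0'); np.save(f'pics/{n}_w.npy',cloud(n,d)); p=arm.camera_params(n); print(n,p)
print(arm.sense()['t'])
E
```

```text
pics
top {'fx': 570.8955911873105, 'fy': 570.8955911873105, 'cx': 322.3795477175565, 'cy': 243.00806142657567, 'cam_to_world': array([[ 1.76632115e-02,  9.84854738e-01, -1.72479437e-01,
         3.01738993e+02],
       [-9.99823446e-01,  1.62921273e-02, -9.36177863e-03,
        -3.72335794e+01],
       [-6.40993509e-03,  1.72614344e-01,  9.84968629e-01,
         1.35530986e+03],
       [ 0.00000000e+00,  0.00000000e+00,  0.00000000e+00,
         1.00000000e+00]])}
scene {'fx': 571.4055184569153, 'fy': 571.4055184569153, 'cx': 316.1233877952992, 'cy': 240.1098010373863, 'cam_to_world': array([[-6.56252500e-01,  4.53117493e-01, -6.03338374e-01,
        -2.94488845e+02],
       [-7.54497468e-01, -3.85446065e-01,  5.31191962e-01,
         6.49200201e+02],
       [ 8.13796760e-03,  8.03813329e-01,  5.94825945e-01,
         8.34956769e+02],
       [ 0.00000000e+00,  0.00000000e+00,  0.00000000e+00,
         1.00000000e+00]])}
0.1
```

View pics/top0.png

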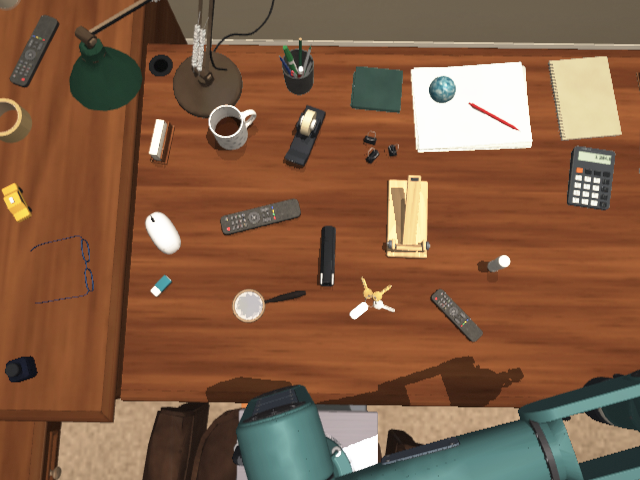

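View pics/scene0.png

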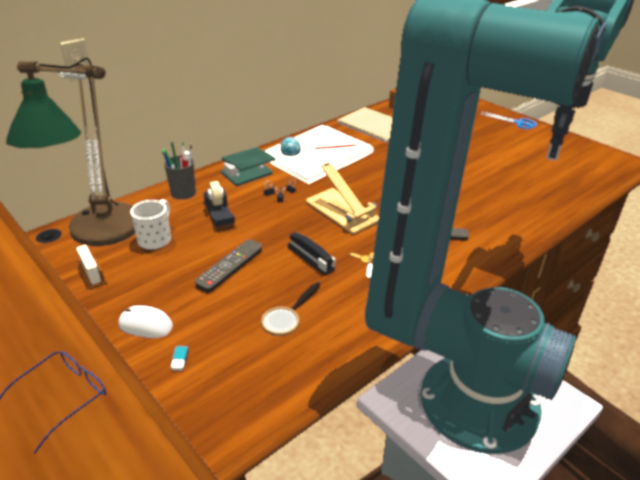

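Top view: large remote at about (260,217), rest at (408,217) with its lip at the bottom (row ~245) and rail rising to row ~177; the smaller remote is at (456,315). Next I'll zoom in and measure.

Run:
```python
from h import *
im=cv2.imread('pics/top0.png'); W=np.load('pics/top_w.npy'); d=np.load('pics/top0.npy')
a=cv2.resize(im[190:245,210:310],(800,440),interpolation=cv2.INTER_CUBIC)[:300+140]
s=cv2.imread('pics/scene0.png'); b=cv2.resize(im[170:264,375:440],None,fx=1.7,fy=1.7)
c=np.zeros((600,800,3),np.uint8); c[:300]=cv2.resize(im[195:240,205:315],(800,300)); c[300:,:280]=cv2.resize(im[170:265,375:440],(280,300)); c[300:,290:690]=cv2.resize(s[150:240,295:415],(400,300)); cv2.imwrite('pics/crop.png',c)
# remote
hsv=cv2.cvtColor(im,cv2.COLOR_BGR2HSV)
m=np.zeros((480,640),np.uint8); m[190:245,210:310]=1
k=((W[...,2]>9)&(d>0)&(m>0)); P=W[k]; print('remote z',np.percentile(P[:,2],[5,50,95]),len(P))
p=arm.camera_params('top'); T=p['cam_to_world']
dark=((hsv[...,1]<110)&(m>0)).astype(np.uint8)
for nm,mk in(('depth',k.astype(np.uint8)),('col',dark)):
    n,l,st,ce=cv2.connectedComponentsWithStats(cv2.morphologyEx(mk,cv2.MORPH_CLOSE,np.ones((5,5)))); i=1+np.argmax(st[1:,4]); vu=np.argwhere(l==i)
    r=np.c_[(vu[:,1]-p['cx'])/p['fx'],-(vu[:,0]-p['cy'])/p['fy'],-np.ones(len(vu))]@T[:3,:3].T
    X=T[:3,3]+r*((19-T[2,3])/r[:,2])[:,None]; print(nm,cv2.minAreaRect(X[:,:2].astype(np.float32)))
# table noise
q=W[240:260,220:290,2];print('table z',q.mean(),q.std())
# rest
k=np.zeros((480,640),bool);k[170:265,380:436]=1;k&=(W[...,2]>7)&(d>0)
Q=W[k];print('rest',Q.min(0),Q.max(0)); np.save('pics/rest.npy',Q)
b=Q[(Q[:,2]<20)];print('base',len(b),b[:,2].mean(),cv2.minAreaRect(b[:,:2].astype(np.float32)))
print('all',cv2.minAreaRect(Q[:,:2].astype(np.float32)))
for r in range(174,262,4): print(r,np.round(W[r,384:434:3,2]).astype(int))
```

```text
remote z [11.99717952 16.90811525 21.51097643] 1525
depth ((597.098388671875, 125.43745422363281), (48.42938995361328, 192.49644470214844), 15.380906105041504)
col ((598.555419921875, 126.10901641845703), (48.20384979248047, 191.97227478027344), 15.154647827148438)
table z 2.6819768311346075 62.744861882505504
rest [ 495.86342253 -293.30198486    7.04799322] [ 713.12526447 -171.97143921  122.84064171]
base 1863 12.465090810710436 ((604.4849853515625, -232.6467742919922), (217.25743103027344, 121.3288345336914), 0.012793736532330513)
all ((604.4849853515625, -232.6467742919922), (217.25743103027344, 121.3288345336914), 0.012793736532330513)
174 [-3 -2 -4 -4 -1  5 -2  1  2 -2 -1 -1  6  1 -2 -1  2]
178 [ -1   4   0   4  -1   1  -6   1 109 111 115 114 115  -3  -2  -4   1]
182 [ -1   0  14  11  16  13   6  10 112 111 116 110 109  11  11  -4  -2]
186 [  1   0  11  12  15  16  13  12 109 105 108 108 105   9  10  -1  -6]
190 [ -1  -1  14  13  12  14   8  14  99  99  97 102  14   5  18  -3  -3]
194 [ -1  -1  14  15  14  12  15  16  93  97 103 100  13  14   9  -3  -4]
198 [ 3 -2 11 11  8 11 12
[... 186 characters left out ...]
 10 10 10  4  0]
214 [-4 -8 10 16  7 14 11 69 72 69 74 74 16 14 10 -1 -1]
218 [-1  5 12 13  8 12 19 71 66 62 67 66 14 16 12 -2  4]
222 [ 1  7 11 12 15 10 12 66 62 65 61 14 15 12 12  4  3]
226 [-1  5 13 12  6 13  8 57 60 60 59 12 13 11  9  2  3]
230 [ 0  5 16 18 13  9 13 56 51 56 57  9 14 14  9 -3 -9]
234 [ 8 10  9  8 12 10 11 50 50 49 50 18  9 15 10  3  0]
238 [ 0 10 11  9 13 12 14 43 41 43 41 16 12 10 13 -3 -4]
242 [ 1  9 48 44  9 20 37 39 38 39 40 14 16 44 41 -2  3]
246 [-1 14 41 44 47 44 40 40 44 46 39 42 43 43 47 41  1]
250 [-2 12 12 34 11 43 41 48 42 43 45 48 42 48 13 -1 -3]
254 [-2 10 18 13 11 12  7 13 10 13 13 14 15 14 13  0 -5]
258 [ 2  2 -1  1 -1  0 -2  2 -3  4 -3  7  8 10  4 -3 -1]
```

View pics/crop.png

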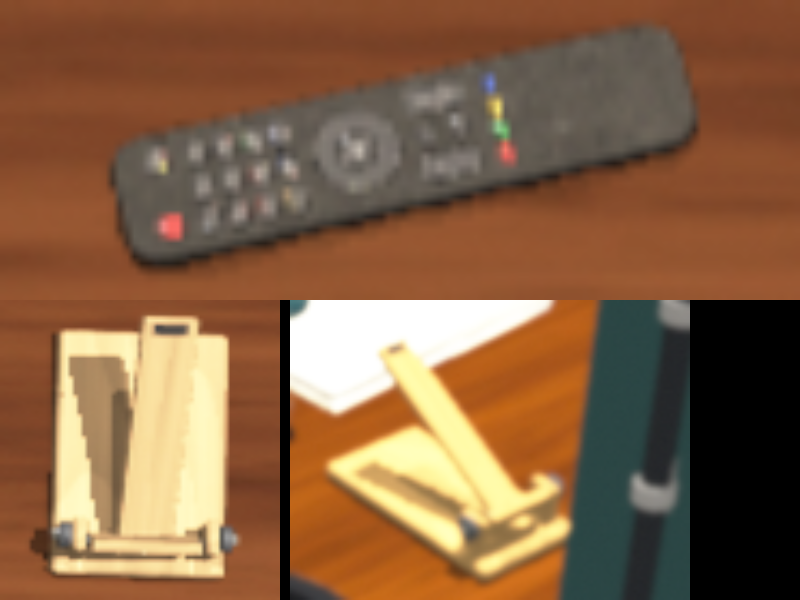

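The crop shows the red power key at the image left (+y) and the plain end at the right (-y), so remote yaw is about 105° and its centre about (598,126). I'll fit the rest and rail in both views.

```bash
cat > fit.py <<'E'
from h import *
def ray(n,vu):
    p=arm.camera_params(n);T=p['cam_to_world']
    return T[:3,3],np.c_[(vu[:,1]-p['cx'])/p['fx'],-(vu[:,0]-p['cy'])/p['fy'],-np.ones(len(vu))]@T[:3,:3].T
def big(m):
    n,l,st,ce=cv2.connectedComponentsWithStats(m.astype(np.uint8)); return l==1+np.argmax(st[1:,4])
def rest(n,W,img,box):
    B=np.zeros((480,640),bool);B[box[0]:box[1],box[2]:box[3]]=1
    X=W[...,0];Y=W[...,1];Z=W[...,2]
    k=big(B&(Z>30)&(Z<140)&(X>525)&(Y<-200)&(Y>-275)); 
    for _ in range(4):
        P=W[k]; c,*_=np.linalg.lstsq(np.c_[P[:,0],P[:,1],np.ones(len(P))],P[:,2],rcond=None)
        res=np.abs(Z-(c[0]*X+c[1]*Y+c[2])); k=big(B&(res<9)&(X>535)&(Z>42)&(Y<-195)&(Y>-285))
    vu=np.argwhere(k);o,r=ray(n,vu);nn=np.array([-c[0],-c[1],1.]);t=(c[2]-nn@o)/(r@nn);X3=o+r*t[:,None]
    rc=cv2.minAreaRect(X3[:,:2].astype(np.float32)); ax=np.round(X3[:,0]/15); ys=[(X3[ax==i,0].mean(),(X3[ax==i,1].max()+X3[ax==i,1].min())/2,np.ptp(X3[ax==i,1])) for i in np.unique(ax)]
    ys=np.array(ys)[1:-1]; f=np.polyfit(ys[:,0],ys[:,1],1)
    print(n,'plane',c,'slope',np.degrees(np.arctan(np.hypot(c[0],c[1]))),'n',len(P),'res',np.std(P[:,2]-np.c_[P[:,0],P[:,1],np.ones(len(P))]@c),'\n rect',rc,'\n yaw',np.degrees(np.arctan(f[0])),'y@520,600,680',np.polyval(f,[520,600,680]),'w',ys[:,2].mean(),'xmax',X3[:,0].max())
    # base by colour, edges at z=13
    hsv=cv2.cvtColor(img,cv2.COLOR_BGR2HSV); m=big(B&(hsv[...,2]>140)&(hsv[...,1]<150))
    m=big(m&(Z<24)|(m&(Z>24)&False)); vu=np.argwhere(m);o,r=ray(n,vu);X3=o+r*((13-o[2])/r[:,2])[:,None]
    print(' base',cv2.minAreaRect(X3[:,:2].astype(np.float32)))
    # lip/cheek line: pts with z 38..52 near x 500-535
    q=W[B&(Z>36)&(Z<55)&(X>490)&(X<530)]; print(' front',len(q),q.mean(0) if len(q) else '')
if __name__=='__main__':
    for n,b in(('top',(168,266,375,442)),('scene',(150,240,295,385))):
        rest(n,np.load(f'pics/{n}_w.npy'),cv2.imread(f'pics/{n}0.png'),b)
E
python3 fit.py
```

```text
top plane [ 5.61708979e-01  7.25312226e-04 -2.62333820e+02] slope 29.32333358108463 n 845 res 3.0176551000501197 
 rect ((607.7404174804688, -227.4498291015625), (30.389455795288086, 135.39474487304688), 88.43596649169922) 
 yaw -1.4448191664171435 y@520,600,680 [-225.20796182 -227.22573765 -229.24351349] w 29.615421758577057 xmax 675.0647665177402
 base ((617.8338623046875, -198.7709197998047), (43.920867919921875, 160.72811889648438), 84.95993041992188)
 front 189 [ 523.55780322 -227.00676737   44.22689648]
scene plane [ 5.55332900e-01 -6.57974237e-02 -2.75013119e+02] slope 29.214673355681995 n 585 res 2.984276359698005 
 rect ((608.27490234375, -228.06199645996094), (32.63438034057617, 134.7024383544922), 87.95185089111328) 
 yaw -2.0543122258021373 y@520,600,680 [-224.85680929 -227.72640003 -230.59599078] w 32.20758818934712 xmax 675.6215634424054
 base ((837.5332641601562, -377.104248046875), (164.08396911621094, 290.4649658203125), 3.6865460872650146)
 front 147 [ 522.36813218 -209.69319104   42.98807769]
```

```bash
cat > geo.py <<'E'
from h import *
from scipy.spatial.transform import Rotation as R
th=np.radians(29.3); yw=np.radians(-1.7); H=np.array([531.5,-225.4,36.])
u=np.array([np.cos(yw)*np.cos(th),np.sin(yw)*np.cos(th),np.sin(th)])   # up the slope
lat=np.array([-np.sin(yw),np.cos(yw),0]); n=np.cross(u,lat)
a=np.radians(105.2); rx=np.array([np.cos(a),np.sin(a),0]); rz=np.array([0,0,1.]); ry=np.cross(rz,rx)
C=np.array([598.,125.9,0])
def quat(x,z,s):
    y=np.cross(z,x); m=np.c_[s*x,-s*y,-z]; m[:,1]=np.cross(m[:,2],m[:,0])
    q=R.from_matrix(m).as_quat(); return [q[3],q[0],q[1],q[2]]
def force(): 
    f=np.mean([(arm.hold(.02),arm.sense()['wrist_force'])[1] for _ in range(3)],0); return f
E
python3 - <<'E'
from geo import *
for s in(1,-1):
    for p,q in((C+[0,0,220],quat(rx,rz,s)),(C,quat(rx,rz,s)),(H+97*u+n*60,quat(u,n,s)),(H+97*u,quat(u,n,s)),(H+97*u+100*n,quat(u,n,s))):
        r=arm.inverse_kinematics(list(p),q); print(s,None if r is None else np.round(r,2))
E
```

```text
1 [ 0.11  0.23  1.23 -0.    1.68 -0.15]
1 [ 0.11  0.37  1.51 -0.    1.27 -0.15]
1 [-0.6   0.01  1.73  0.32  0.99  0.88]
1 [-0.57  0.12  1.73  0.33  0.88  0.88]
1 [-0.62 -0.06  1.72  0.32  1.06  0.88]
-1 None
-1 None
-1 [-0.6   0.01  1.73  0.32  0.99 -2.26]
-1 [-0.57  0.12  1.73  0.33  0.88 -2.27]
-1 [-0.62 -0.06  1.72  0.32  1.06 -2.26]
```

Run:
```python
from geo import *
q=quat(rx,rz,1)
arm.command_gripper(85,40)
arm.move_pose(list(C+[0,0,170]),q)
arm.movel(list(C+[0,0,30]),rate=150); f0=force()
arm.movel(list(C+[0,0,1]),rate=50); f1=force()
arm.command_gripper(40,40); s=arm.sense(); f2=force()
print(f0,f1,f2,s['width'],s['grasp_force'],s['position'])
arm.movel(list(C+[0,0,60]),rate=100); f3=force(); print('lift',f3-f0,arm.sense()['torque'])
im,d=snap('wrist','w1'); snap('scene','scene1')
print(arm.sense()['t'],arm.sense()['width'])
```

```text
[ 0.39225128  0.05782885 -0.26265034] [-0.00900097  0.05202084  0.14963473] [-0.48364483  0.20998346  2.82244801] 45.00440447217831 42.41477474570274 [598.60918642 125.96992187   1.82107984]
lift [-0.16747826 -0.10875288 -1.91608651] [-0.01442035  0.03438468 -0.04393959]
6.2417 45.36070388816755
```

View pics/w1.png

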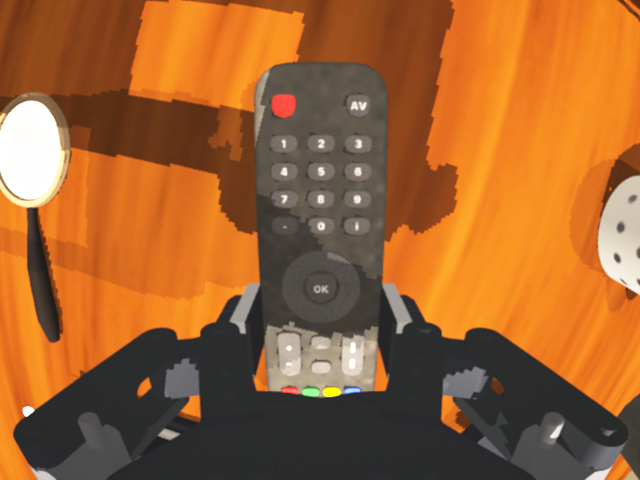

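Remote held (45.4 mm wide, about 1.9 N); the wrist view shows the red key at the far end, gripped squarely at mid-length. Next, carry it over the rail and stop just above.

Run:
```python
from geo import *
arm.movel(list(C+[0,0,230]),rate=250)
q=quat(u,n,1); g=lambda s,h: list(H+(97+s)*u+(1.8+h)*n)
arm.move_pose(g(8,110),q)
arm.movel(g(8,15),rate=100); arm.hold(.3)
s=arm.sense(); print(force(),s['torque'],s['width'],np.array(s['position'])-g(8,15),s['t'])
im,d=snap('scene','scene2'); im2,d2=snap('top','top2'); 
c=np.zeros((600,800,3),np.uint8); c[:,:400]=cv2.resize(im2[160:275,370:447],(400,600)); c[:,400:]=cv2.resize(im[100:250,290:390],(400,600))
cv2.imwrite('pics/crop2.png',cv2.cvtColor(c,cv2.COLOR_RGB2BGR))
```

```text
[-0.57997599  0.06939646 -0.53482065] [-0.01486439  0.34303816 -0.03304209] 44.71098791901349 [ 0.06667677 -0.20763964  0.65846728] 9.8167
```

View pics/crop2.png

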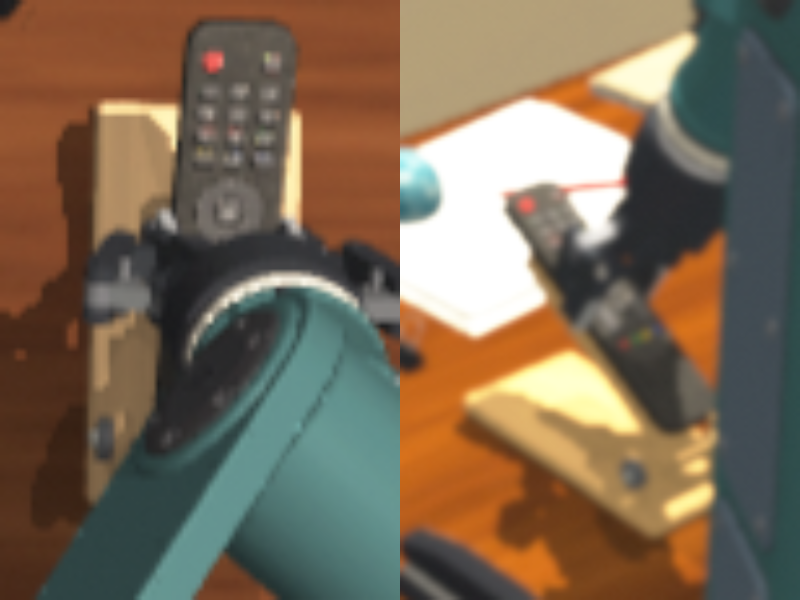

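Remote is lined up over the rail (red key at the top, plain end at the foot). Now a stepwise approach with force logging.

Run:
```python
from geo import *
g=lambda s,h: list(H+(97+s)*u+(1.8+h)*n)
def F(): f=force(); return np.array([f@u,f@lat,f@n])
arm.movel(g(8,25),rate=60); arm.hold(.2); b=F(); print('base',b)
for h in (15,9,5,3,2,1,0,-1,-2,-3,-4):
    arm.movel(g(8,h),rate=20); f=F()-b; s=arm.sense(); print(h,np.round(f,2),np.round(s['torque'],2),s['width'])
    if f[2]>2.5: break
print((np.array(s['position'])-H)@u-97,(np.array(s['position'])-H)@n-1.8,s['t'])
```

```text
base [-0.12850224 -0.29082516 -1.17780626]
15 [-0.24  0.08  0.01] [0.02 0.32 0.04] 45.0705799180451
9 [-0.11  0.65  0.18] [ 0.03  0.35 -0.05] 45.15128083373882
5 [-1.15  0.21  0.85] [ 0.    0.31 -0.02] 45.02807666974357
3 [-0.72  0.85  0.45] [0.07 0.33 0.03] 44.80314550148025
2 [-0.64 -0.65 -0.42] [-0.    0.34  0.1 ] 45.08002176783086
1 [-0.66 -0.06  0.47] [ 0.02  0.36 -0.03] 44.92363556242235
0 [-1.17  0.06  0.39] [-0.04  0.35 -0.01] 44.57756186310003
-1 [-1.48  0.16  2.83] [0.04 0.37 0.03] 45.093327982789496
8.23423579782795 -0.7284621745601245 13.6333
```

Run:
```python
from geo import *
g=lambda s,h: list(H+(97+s)*u+(1.8+h)*n)
def F(): f=force(); return np.array([f@u,f@lat,f@n])
b=np.array([-.5,-.1,-1.18])
arm.movel(g(8,0),rate=20); b[0]=F()[0]
for s_ in (5,3,2,1,0,-1,-2,-3,-4,-5,-6):
    arm.movel(g(s_,0),rate=20); f=F()-b; print(s_,np.round(f,2))
    if f[0]>3: break
for h in (-1,-1.7,-2.4,-3):
    arm.movel(g(s_,h),rate=15); f=F()-b; S=arm.sense(); print('h',h,np.round(f,2),np.round(S['torque'],2))
    if f[2]>4.5: break
p=np.array(S['position'])-H; print(p@u-97,p@n-1.8,S['t'],S['width'])
snap('scene','scene3')
```

```text
5 [-0.23  0.03 -0.23]
3 [2.64 1.08 0.  ]
2 [5.99 1.23 0.55]
h -1 [6.6  1.27 1.58] [ 0.26 -0.73 -0.02]
h -1.7 [5.76 2.01 3.95] [ 0.24 -0.58  0.13]
h -2.4 [4.78 1.87 7.03] [ 0.26 -0.43  0.18]
4.119115444781343 -0.7950987993136398 15.7833 44.90706559249632
```

Run:
```python
from geo import *
g=lambda s,h: list(H+(97+s)*u+(1.8+h)*n)
arm.movel(g(3,-1.7),rate=15); f=force(); print(f@u,f@lat,f@n+1.18)
arm.command_gripper(50); arm.hold(.2); arm.command_gripper(68); f=force(); print(f@u,f@lat,f@n+1.18)
arm.movel(g(3,40),rate=60); arm.movel(g(3,110),rate=150)
arm.move_pose([300,-420,260],quat(np.array([1.,0,0]),np.array([0,0,1.]),1)); arm.hold(.3)
im,d=snap('scene','scene4'); im2,d2=snap('top','top4'); print(arm.sense()['t'])
np.save('pics/top4_w.npy',cloud('top',d2)); np.save('pics/scene4_w.npy',cloud('scene',d))
c=np.zeros((600,800,3),np.uint8); c[:,:400]=cv2.resize(im2[160:275,370:447],(400,600)); c[:,400:]=cv2.resize(im[100:250,290:390],(400,600))
cv2.imwrite('pics/crop4.png',cv2.cvtColor(c,cv2.COLOR_RGB2BGR))
```

```text
3.1283928807907597 0.8653451327220641 5.897405153004611
-0.020650358184458952 0.2377663689270904 1.3708837370636782
20.0333
```

View pics/crop4.png

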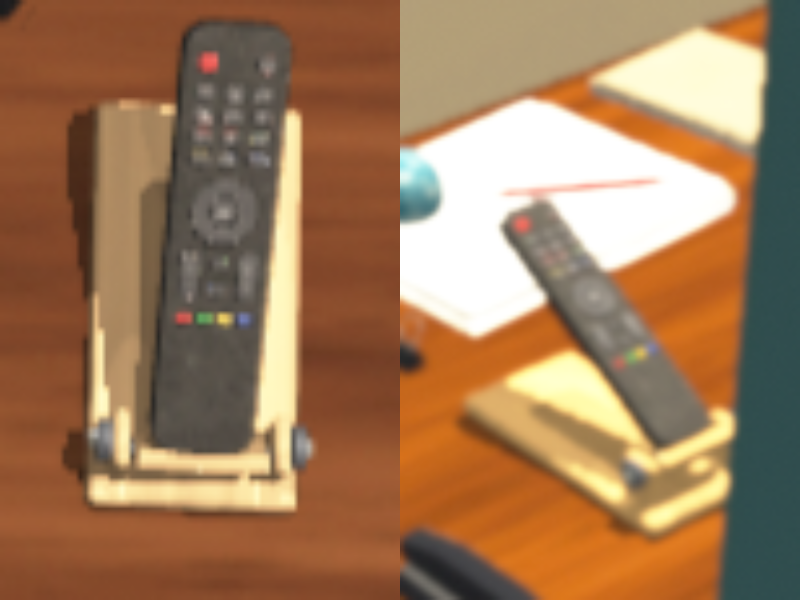

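The remote lies on the rail, plain end at the lip and keys up. I'll check centring and slope numerically.

Run:
```python
from geo import *
from fit import big,ray
for n_,b in(('top',(160,262,385,440)),('scene',(140,225,300,385))):
    W=np.load(f'pics/{n_}4_w.npy'); im=cv2.imread(f'pics/{n_}4.png'); hsv=cv2.cvtColor(im,cv2.COLOR_BGR2HSV)
    B=np.zeros((480,640),bool);B[b[0]:b[1],b[2]:b[3]]=1
    h=(W-H)@n; k=big(B&(np.abs(h-19)<10)&(hsv[...,2]<150)&(hsv[...,1]<120))
    P=W[k]-H; x,y,z=P@u,P@lat,P@n; c=np.polyfit(x,z,1); print(n_,len(P),'slope vs rail deg',np.degrees(np.arctan(c[0])),'height mid',np.polyval(c,97))
    o,r=ray(n_,np.argwhere(k)); t=(19-(o-H)@n)/(r@n); X=o+r*t[:,None]-H
    print(cv2.minAreaRect(np.c_[X@u,X@lat].astype(np.float32)))
    # has the rest moved? lip/front points
    k=B&(W[...,2]>36)&(W[...,2]<60)&(W[...,0]<530)&(W[...,0]>495)&(hsv[...,2]>140); print('lip mean',W[k].mean(0),k.sum())
    W0=np.load(f'pics/{n_}_w.npy');im0=cv2.imread(f'pics/{n_}0.png'); h0=cv2.cvtColor(im0,cv2.COLOR_BGR2HSV); k=B&(W0[...,2]>36)&(W0[...,2]<60)&(W0[...,0]<530)&(W0[...,0]>495)&(h0[...,2]>140);print('before',W0[k].mean(0),k.sum())
    d=np.abs(im.astype(int)-im0).max(2)>60
    print('base edges',[ (np.argmax((m[250,380:440]>140))+380, 439-np.argmax(m[250,380:440][::-1]>140)) for m in (h0[...,2],hsv[...,2])] if n_=='top' else '')
```

```text
top 1586 slope vs rail deg 0.3575072308959957 height mid 17.332964611252848
((99.31781005859375, 3.1313629150390625), (47.00670623779297, 191.63278198242188), 89.5567626953125)
lip mean [ 522.88564883 -227.78183317   45.43379056] 148
before [ 523.37077388 -227.34676609   44.72227554] 159
base edges [(np.int64(380), np.int64(439)), (np.int64(380), np.int64(439))]
scene 839 slope vs rail deg 0.3150127614053129 height mid 16.06671625958204
((94.5776138305664, 4.889915466308594), (48.823829650878906, 184.0059051513672), 89.79898834228516)
lip mean [ 522.65922619 -220.40732093   44.56055237] 128
before [ 521.9359759  -227.61911076   43.00224434] 126
base edges
```

Slope matches the rail within 0.4° and the rest hasn't moved. The remote sits about 2 mm to +y of the rail's middle. A camera bias would explain that, and it also fits the early lip contact. I'll centre it by closing the gripper gently 2 mm over, then pressing again.

Run:
```python
from geo import *
q=quat(u,n,1); g=lambda s,h: list(H+(97+s)*u+(1.8+h)*n-2.0*lat)
arm.move_pose(g(3.5,110),q)
arm.movel(g(3.5,30),rate=120); arm.hold(.2); b=force(); arm.movel(g(3.5,0.5),rate=40)
F=lambda: np.round([(force()-b)@v for v in(u,lat,n)],2)
print(F()); arm.command_gripper(42,20); print(F(),arm.sense()['width'],arm.sense()['grasp_force'])
arm.movel(g(3,-1),rate=15); print('press',F())
arm.movel(g(2.7,-1.7),rate=15); print('press',F())
arm.command_gripper(50); arm.hold(.2); arm.command_gripper(68); print(F())
arm.movel(g(3,40),rate=60); arm.movel(g(3,110),rate=150)
arm.move_pose([300,-420,260],quat(np.array([1.,0,0]),np.array([0,0,1.]),1)); arm.hold(.3)
im,d=snap('scene','scene5'); im2,d2=snap('top','top5'); print(arm.sense()['t'])
from fit import big,ray
W=cloud('top',d2); hsv=cv2.cvtColor(im2,cv2.COLOR_RGB2HSV); B=np.zeros((480,640),bool);B[160:262,385:440]=1
k=big(B&(np.abs((W-H)@n-19)<10)&(hsv[...,2]<150)&(hsv[...,1]<120)); P=W[k]-H; c=np.polyfit(P@u,P@n,1)
o,r=ray('top',np.argwhere(k)); t=(19-(o-H)@n)/(r@n); X=o+r*t[:,None]-H
print(np.degrees(c[0]),np.polyval(c,97),cv2.minAreaRect(np.c_[X@u,X@lat].astype(np.float32)))
c=np.zeros((600,800,3),np.uint8); c[:,:400]=cv2.resize(im2[160:275,370:447],(400,600)); c[:,400:]=cv2.resize(im[100:250,290:390],(400,600))
cv2.imwrite('pics/crop5.png',cv2.cvtColor(c,cv2.COLOR_RGB2BGR)); cv2.imwrite('pics/top5b.png',cv2.cvtColor(im2,cv2.COLOR_RGB2BGR))
```

```text
[-0.71  0.6   0.34]
[-1.62  1.31  4.95] 45.70452437679706 21.859918981790543
press [-2.04  2.33 12.2 ]
press [-4.31  2.71 16.73]
[-0.67  0.59 -0.36]
28.6583
0.23475073010554198 17.1033184258436 ((99.46550750732422, 0.8216896057128906), (46.25327682495117, 191.21469116210938), 89.32347869873047)
```

View pics/crop5.png

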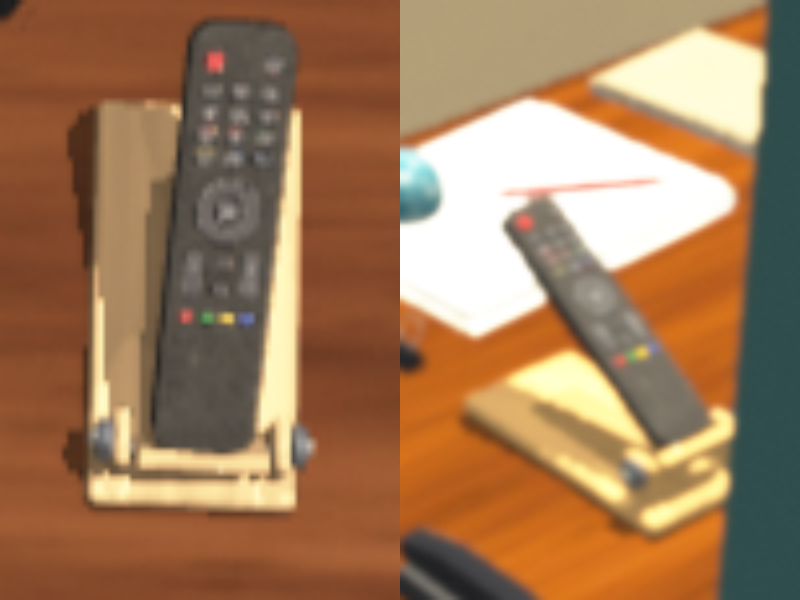

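View pics/top5.png

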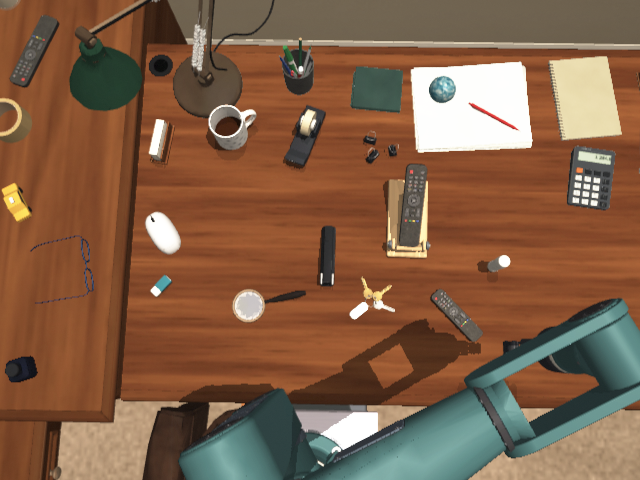

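The top view shows the remote centred on the rail and seated at the lip, and everything else where it was. Handing in.

```bash
python3 -c "
from rig import arm
print(arm.finish_job())"
```

```text
the job is handed in; nothing more can be done
None
```

The remote lies face up along the middle of the rail (about 29° slope) with its plain end at the lip, and I handed the job in at about 29 s; the hand-in returned no verdict.

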